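# Zero the nut huller's gap dial and open it four clicks

## Robot

A 6-joint arm with a two-finger parallel gripper is mounted at the origin on the work surface. World frame = base frame: x ahead of the robot, y to its left, z up, the work surface at z = 0. Lengths are in m, angles in rad, forces in N, time in s.
With the tool pointing down it reaches from about 0.25 to 0.725 m from the base axis. Payload 4 kg.
Tool frame: the origin (TCP) lies midway between the tips of the shut fingers; the grasp point (between the pads) lies bot.tcp_to_grasp behind it (bot.tcp_to_grasp is the distance from the TCP to the grasp point, in m); z points along the fingers, y is the line along which they close (so a half turn about z gives the same grasp; the last joint's range is limited). The gripper opens to 85 mm and grips with 20 to 120 N. Pads are 22 mm wide; open, the fingers measure 114 mm over their backs; the gripper's body (76 mm by 85 mm) begins 54 mm behind the grasp point. The pads swing forward as they close: fully open they stand 13 mm farther back than shut.
Start: joints at [-1.331, 0.241, 0.005, 1.335, 0, 1.571], TCP at [0.119, -0.486, 0.231] pointing down, gripper open.
Joint ranges: [-2.72, 2.72], [-1.05, 1.87], [-1.09, 1.28], [-1.99, 2.15], [-1.42, 1.44], [-3.14, 3.14]. Speed limits (rad/s): [2.79, 2.79, 3.14, 3.14, 3.14, 3.14].

## Interface

Orientations are given as a unit quaternion [x, y, z, w].
In Python, from workcell import readout, camera, bot gives the robot as it stands. The module is installed in compiled form; this text tells all that it offers.
- The arm moves only by the tool jog_arm, never from a script. Its argument "motion" is a list of rows, each an object of numbers: "x", "y", "z": the shift along the tool's x, y, z in mm; "spin": the turn about the tool's z in degrees; "fingers": the closure, from -1 (fully open) to 1 (shut). A call has 1 to 8 rows; each row is the pose to reach, as a shift and turn from the pose commanded when the call began, along the tool's axes at that moment; what a row does not reach only later rows make up. A row lasts 1/8 s, in which the tool goes at most 62.5 mm and 10.7 degrees, less where a joint would pass 70% of its speed; a pose out of reach is approached as far as the arm can. A call with a gripper value outside its range is refused whole. The fingers move at their own pace and stop on an object; the grip force is fixed at half the most. Time passes only in rows, so rows that repeat a pose let the fingers close. It gives the time, the measured TCP pose, the force, the opening and the grip force at its end, in the units of the state.
- readout.get_obs(): the state, without advancing time (a new reading comes with each control period).
- camera(name): name is "scene" or "side" or "wrist"; returns a dict with "pixels" (480x640x3 uint8, red, green, blue), "K" (3x3 intrinsics, pixels), "rvec" (rotation vector, rad) and "tvec" (3), from world to camera coordinates, as OpenCV has them. Camera axes: x right, y down, z forward; pixel columns grow to the right and rows downward; lengths in m; the calibration is good to about 2 mm. A picture is of the moment at which its call begins. There is no depth.
- bot.job_done(): hands the job in; it is judged then, once.
The state is a dict: "clock": time; "joint_pos": joint angles; "joint_vel": joint speeds; "tau": joint torques, N m; "eef_pos": TCP position; "tool_rot": TCP orientation; "ft_force": force on the tool from outside, world axes, zero at the start; "ft_torque": the same for the moment, N m; "grip_width": finger opening in m; "grasp_force": force on a finger pad.
Only numpy, scipy, OpenCV 4.12 (cv2) and the standard library are available. Lean on these libraries where they do the work, as an engineer would, in place of code of your own. Each camera call takes 0.05 s, during which the arm holds its last target. There are 200 camera calls.

## Task

Set the burr gap of the nut huller: lift its sprung dial and turn it clockwise until it comes to its stop, then turn it back counter-clockwise exactly four clicks and let it drop home so that it is locked. Leave everything else on the bench undisturbed.

Things in the scene. Friction and masses are not known exactly. Their poses are not given: they have to be found in the camera images.
- huller: Teal bench-top nut huller fixed to the table, 210 x 400 x 105 mm without hopper. Origin on the table under the dial's upright axis. A steel hopper (170 mm wide, rim 225 mm above the table, its axis 205 mm from the dial's) stands on its own -y side; a grey motor bell below the deck reaches 145 mm out on its +y side.
- dial_grip (a point): Grip of the dial on the huller's deck: an upright orange bar, 104 mm long, 18 mm thick, 34 mm tall, with one white end, across a black disc of 110 mm diameter. The point lies on the dial's upright axis, 13 mm below the bar's top, 20 mm above the disc's face, 148 mm above the table when home. z up, x along the bar to the white end.
- dial: The whole dial; origin on its axis under the disc, z up, x to the white end. At rest it is locked. Lifted 8 mm or more it turns, with a click every 20 degrees: about 0.2 N m breaks it out of each, then it snaps to the next. Clockwise from above closes the gap, up to a rigid stop. Clicks can read up to 0.4 N m; the stop resists any torque.
- dial_tip (a point): Top of the bar's white end, 45 mm from the dial's axis. The stop cannot be seen and its direction differs from start to start: it is 5 to 8 clicks (100 to 160 degrees) clockwise of where the dial starts. The stop is itself a click position: count it as zero, the next position back (20 degrees) is the first click. The dial turns at most 10 clicks from the stop.
- dial_lift (a joint): How far the dial stands above home, m: 0 home and locked, 0.008 and up free to turn, 0.013 the most. A spring and its weight press it down with 5 to 8 N. Let go at a click position it drops home and locks with under 3 degrees of play, so it can be regrasped; let go between clicks it may stand proud by up to 8 mm.
- gap (a joint): Burr gap that the dial sets, m: 0 at the stop, 0.00002 (0.02 mm) more for each click counter-clockwise. Far too fine for its noisy reading to count clicks by: find the stop by feel, and count by feel or by the angle turned.
- stone: Bystander: dark cracking stone, 170 x 110 x 38 mm, origin under its centre.
- baton: Bystander: wooden baton 200 x 34 x 22 mm lying on the stone, origin under its centre.
- mug: Bystander: blue mug, 76 mm wide, 90 mm tall, origin under its centre.
- bowl: Bystander: white bowl of shelled nuts, 150 mm wide, 55 mm tall, origin under its centre.
- brush: Bystander: brush 200 mm long lying on the table.
- jar: Bystander: amber jar, 70 mm wide, 100 mm tall, origin under its centre.
- wrench: Bystander: wrench 170 mm long lying on the table.

How it is judged:
By the outcome, as a careful person would: the job done as asked, in the order asked, and still so for the second after the job is handed in, with the robot touching nothing.
It also fails if it takes over 70 s, if anything falls off the work surface, if the arm or the gripper's body presses on something with over 40 N, if the wrist force passes 120 N, or if a joint passes its speed limit or range.

## Working session

There is one attempt and no reset: what is moved stays moved. The work goes in short steps, Python scripts to look and compute and a tool call to move; the robot and the scene stay as the last step left them, time stands still between calls to the robot, and variables do not carry over. Pictures are saved under pics/ and viewed, at most 10 in all, crops included, and the job is handed in when it is done.

Besides the shell and the picture viewer there is one more tool, called after "Call:" by a JSON object that holds its "api" and its "payload", one argument or row to a line. jog_arm: Moves the arm, as the interface text tells. Its arguments: {"type":"object","properties":{"motion":{"type":"array"}},"required":["motion"]}

```bash
mkdir -p pics; cat > h.py <<'E'
import numpy as np, cv2
from workcell import readout, camera, bot
def snap(n,f):
    c=camera(n); cv2.imwrite('pics/'+f,c['pixels'][:,:,::-1]); 
    np.savez('pics/'+f+'.npz',**c); return c
def ray(c,uv,z):
    R=cv2.Rodrigues(np.array(c['rvec'],float))[0]; t=np.array(c['tvec'],float).ravel()
    o=-R.T@t; d=R.T@np.linalg.inv(c['K'])@np.array([*uv,1.])
    return o+d*(z-o[2])/d[2]
E
python3 - <<'E'
from h import *
a=snap('scene','a.png');b=snap('side','b.png')
o=readout.get_obs();print(o, bot.tcp_to_grasp)
E
```

```text
{'clock': 0.1, 'joint_pos': array([-1.33098101e+00,  2.41350073e-01,  3.90755565e-03,  1.33520557e+00,
        1.78888513e-06,  1.57083573e+00]), 'joint_vel': array([ 2.98565493e-04,  3.13285303e-05,  1.99771584e-03,  4.63179035e-04,
       -6.21963725e-04,  9.85217341e-04]), 'tau': array([-4.81507977e-04, -3.73136795e+01,  2.53010023e+01,  1.08334832e-02,
       -4.20333822e-05, -3.87205191e-06]), 'eef_pos': array([ 0.11863285, -0.48516204,  0.23051432]), 'tool_rot': array([ 9.92821617e-01,  1.19600915e-01, -1.09884532e-04, -9.19338220e-04]), 'ft_force': array([-0.48217524,  0.59028601, -0.05275104]), 'ft_torque': array([ 0.03798332, -0.00465601,  0.03116552]), 'grasp_force': 0.0, 'grip_width': 0.08534778452317869} 0.0187
```

View pics/a.png

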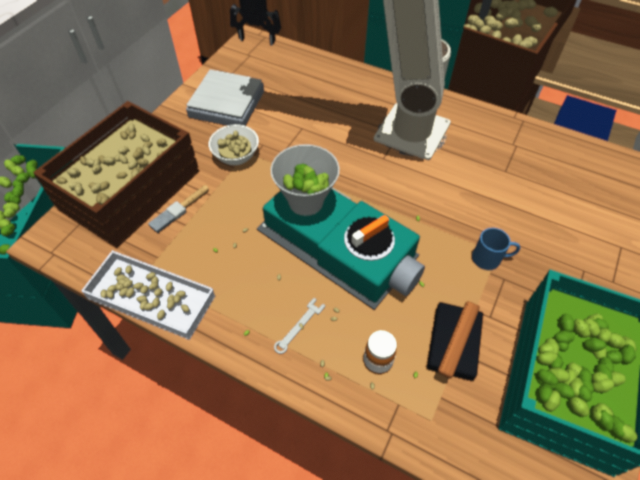

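View pics/b.png

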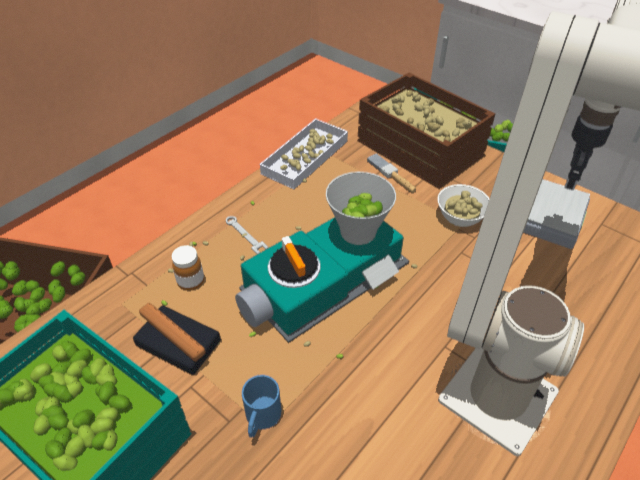

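The scene view has the dial at about (370,237), with its white end at (357,238). The side view has it at about (294,265), with its white end at (287,242). The hopper stands on the side away from the motor bell, and the gripper is clear of everything.

```bash
python3 - <<'E'
from h import *
for f,ctr,hop in (('a.png',(370,237),(306,170)),('b.png',(294,265),(361,196))):
    c=dict(np.load('pics/'+f+'.npz')); im=c['pixels'].astype(int)
    yy,xx=np.mgrid[:480,:640]; near=np.hypot(xx-ctr[0],yy-ctr[1])<32
    r,g,b=im[...,0],im[...,1],im[...,2]
    org=near&(r>170)&(b<90)&(r-g>60); wh=near&(r>180)&(b>150)
    blk=near&(r<60)&(g<60)&(b<60)
    for n,m,z in (('org',org,.161),('wh',wh,.161),('blk',blk,.128)):
        ys,xs=np.nonzero(m)
        if len(xs): print(f,n,len(xs),xs.mean(),ys.mean(),ray(c,(xs.mean(),ys.mean()),z).round(4), xs.min(),xs.max(),ys.min(),ys.max())
    print('disc',ray(c,ctr,.128),'hopper',ray(c,hop,.225))
E
```

```text
a.png org 209 374.38277511961724 224.51196172248802 [0.5139 0.0853 0.161 ] 361 388 215 234
a.png wh 247 365.53846153846155 246.39271255060729 [0.5819 0.0933 0.161 ] 345 393 230 258
a.png blk 765 370.9464052287582 238.47712418300654 [0.533 0.088 0.128] 348 391 218 254
disc [0.53004818 0.08410988 0.128     ] hopper [ 0.48674594 -0.11663848  0.225     ]
b.png org 207 294.8647342995169 255.54106280193236 [0.5097 0.0855 0.161 ] 285 304 243 268
b.png wh 242 291.89669421487605 269.4504132231405 [0.4865 0.1211 0.161 ] 268 319 236 286
b.png blk 932 292.8476394849785 264.61158798283265 [0.515  0.0882 0.128 ] 271 316 246 281
disc [0.51208503 0.08735373 0.128     ] hopper [ 0.477775   -0.11739537  0.225     ]
```

```bash
python3 - <<'E'
from h import *
a=cv2.imread('pics/a.png')[205:270,330:415];b=cv2.imread('pics/b.png')[225:300,250:340]
cv2.imwrite('pics/c.png',np.hstack([cv2.resize(a,(400,400*65//85)),np.zeros((305,0,3),np.uint8),cv2.resize(b,(366,305))]))
E
```

```text
(no output)
```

View pics/c.png

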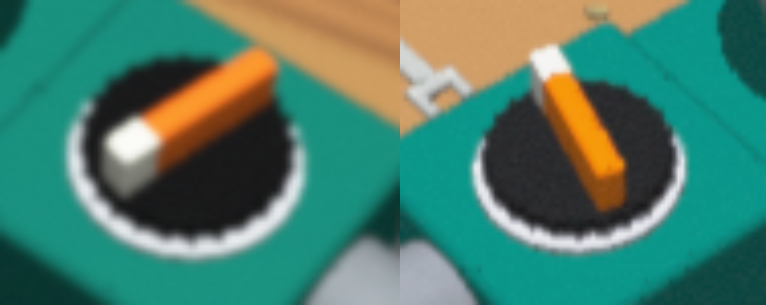

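The crop shows the bar's top-face ends. In the scene view they are at (354.4,237.6), white, and (386.9,217.4). In the side view they are at (285.4,236.8), white, and (301.9,267.5).

```bash
python3 - <<'E'
from h import *
for f,w,o in (('a.png',(354.4,237.6),(386.9,217.4)),('b.png',(285.4,236.8),(301.9,267.5))):
    c=dict(np.load('pics/'+f+'.npz')); W=ray(c,w,.161);O=ray(c,o,.161);d=W-O
    print(W,O,(W+O)/2,np.linalg.norm(d),np.degrees(np.arctan2(d[1],d[0])))
from scipy.spatial.transform import Rotation as R
ob=readout.get_obs();print(R.from_quat(ob['tool_rot']).as_matrix().round(3))
E
```

```text
[0.57143828 0.05936756 0.161     ] [0.47987638 0.10337586 0.161     ] [0.52565733 0.08137171 0.161     ] 0.10158893977798635 -25.670792523675388
[0.56719596 0.05542457 0.161     ] [0.4732001  0.10218827 0.161     ] [0.52019803 0.07880642 0.161     ] 0.10498602498523796 -26.450717634178986
[[ 0.971  0.237 -0.   ]
 [ 0.237 -0.971  0.002]
 [ 0.    -0.002 -1.   ]]
```

Call:
{"api": "jog_arm", "payload": {
  "motion": [
    {"z":-60,"spin":-10},
    {"z":-100,"spin":-20},
    {"x":50,"y":-43,"z":-110,"spin":-30},
    {"x":95,"y":-82,"z":-110,"spin":-40},
    {"x":140,"y":-121,"z":-110,"spin":-50},
    {"x":185,"y":-160,"z":-110,"spin":-60},
    {"x":225,"y":-194,"z":-110,"spin":-70},
    {"x":263,"y":-227,"z":-110,"spin":-80}
  ]
}}

```text
validation failed for argument at $.mo...
```

```bash
cat > st.py <<'E'
from h import *
import sys
from scipy.spatial.transform import Rotation as R
o=readout.get_obs();M=R.from_quat(o['tool_rot']).as_matrix()
print('t',round(o['clock'],2),'p',o['eef_pos'].round(4),'hd',np.degrees(np.arctan2(M[1,0],M[0,0])).round(2),'tilt',M[:,2].round(3),'j',np.degrees(o['joint_pos']).round(1),'F',o['ft_force'].round(1),'T',o['ft_torque'].round(2),'w',round(o['grip_width'],4),o['grasp_force'])
if len(sys.argv)>3: print('shift mm',(M.T@(np.array(sys.argv[1:4],float)-o['eef_pos'])*1000).round(1))
E
python3 st.py .523 .08 .34
```

```text
t 0.1 p [ 0.1186 -0.4852  0.2305] hd 13.74 tilt [-0.     0.002 -1.   ] j [-76.3  13.8   0.2  76.5   0.   90. ] F [-0.5  0.6 -0.1] T [ 0.04 -0.    0.03] w 0.0853 0.0
shift mm [ 527.  -453.2 -108.6]
```

Call:
{"api": "jog_arm", "payload": {
  "motion": [
    {"x":0,"y":0,"z":-60,"spin":-10,"fingers":-1},
    {"x":0,"y":0,"z":-100,"spin":-20,"fingers":-1},
    {"x":50,"y":-43,"z":-110,"spin":-30,"fingers":-1},
    {"x":95,"y":-82,"z":-110,"spin":-40,"fingers":-1},
    {"x":140,"y":-121,"z":-110,"spin":-50,"fingers":-1},
    {"x":185,"y":-160,"z":-110,"spin":-60,"fingers":-1},
    {"x":225,"y":-194,"z":-110,"spin":-70,"fingers":-1},
    {"x":263,"y":-227,"z":-110,"spin":-80,"fingers":-1}
  ]
}}

```text
clock: 1.1
eef_pos: [0.3209, -0.201, 0.3411]
tool_rot: [0.681, 0.732, -0.0, -0.0]
ft_force: [0.3, -0.9, -0.6]
grip_width: 0.0856
grasp_force: 0.0
```

```bash
python3 st.py .523 .08 .34
```

```text
t 1.1 p [ 0.3209 -0.201   0.3411] hd 94.08 tilt [-0.  0. -1.] j [-32.1  -1.5  -0.9  90.6   0.   53.9] F [ 0.3 -0.9 -0.6] T [-0.03 -0.01  0.01] w 0.0856 0.0
shift mm [265.9 221.6   1.1]
```

Call:
{"api": "jog_arm", "payload": {
  "motion": [
    {"x":45,"y":37,"z":0,"spin":-10,"fingers":-1},
    {"x":90,"y":75,"z":0,"spin":-20,"fingers":-1},
    {"x":130,"y":108,"z":0,"spin":-30,"fingers":-1},
    {"x":165,"y":137,"z":0,"spin":-40,"fingers":-1},
    {"x":200,"y":166,"z":0,"spin":-50,"fingers":-1},
    {"x":230,"y":191,"z":0,"spin":-60,"fingers":-1},
    {"x":255,"y":212,"z":0,"spin":-70,"fingers":-1},
    {"x":266,"y":221,"z":0,"spin":-80,"fingers":-1}
  ]
}}

```text
clock: 2.1
eef_pos: [0.5241, 0.0787, 0.3401]
tool_rot: [0.051, 0.999, -0.0, -0.001]
ft_force: [0.7, -0.9, 1.2]
grip_width: 0.0855
grasp_force: 0.0
```

Call:
{"api": "jog_arm", "payload": {
  "motion": [
    {"x":0,"y":0,"z":0,"spin":-10,"fingers":-1},
    {"x":0,"y":0,"z":0,"spin":-20,"fingers":-1},
    {"x":0,"y":0,"z":0,"spin":-30,"fingers":-1},
    {"x":0,"y":0,"z":0,"spin":-40,"fingers":-1},
    {"x":0,"y":0,"z":0,"spin":-50,"fingers":-1},
    {"x":0,"y":0,"z":0,"spin":-60,"fingers":-1},
    {"x":0,"y":0,"z":0,"spin":-70,"fingers":-1},
    {"x":0,"y":0,"z":0,"spin":-80,"fingers":-1}
  ]
}}

```text
clock: 3.1
eef_pos: [0.5232, 0.0771, 0.3407]
tool_rot: [-0.602, 0.798, 0.0, -0.001]
ft_force: [0.4, 0.6, 0.5]
grip_width: 0.0856
grasp_force: 0.0
```

Call:
{"api": "jog_arm", "payload": {
  "motion": [
    {"x":0,"y":0,"z":0,"spin":-10,"fingers":-1},
    {"x":0,"y":0,"z":0,"spin":-20,"fingers":-1},
    {"x":0,"y":0,"z":0,"spin":-30,"fingers":-1},
    {"x":0,"y":0,"z":0,"spin":-40,"fingers":-1},
    {"x":0,"y":0,"z":0,"spin":-50,"fingers":-1},
    {"x":0,"y":0,"z":0,"spin":-60,"fingers":-1},
    {"x":0,"y":0,"z":0,"spin":-70,"fingers":-1},
    {"x":0,"y":0,"z":0,"spin":-80,"fingers":-1}
  ]
}}

```text
clock: 4.1
eef_pos: [0.5233, 0.0771, 0.3407]
tool_rot: [0.975, -0.224, -0.001, 0.0]
ft_force: [-0.3, 0.3, 0.5]
grip_width: 0.085
grasp_force: 0.0
```

```bash
python3 st.py .523 .08 .25; python3 -c "
from h import *
snap('wrist','w.png')"
```

```text
t 4.1 p [0.5233 0.0771 0.3407] hd -25.93 tilt [-0.001 -0.    -1.   ] j [   8.4   16.4   19.9   93.5    0.  -145.7] F [-0.3  0.3  0.5] T [ 0.   -0.03 -0.01] w 0.085 0.0
shift mm [-1.4 -2.6 90.7]
```

View pics/w.png

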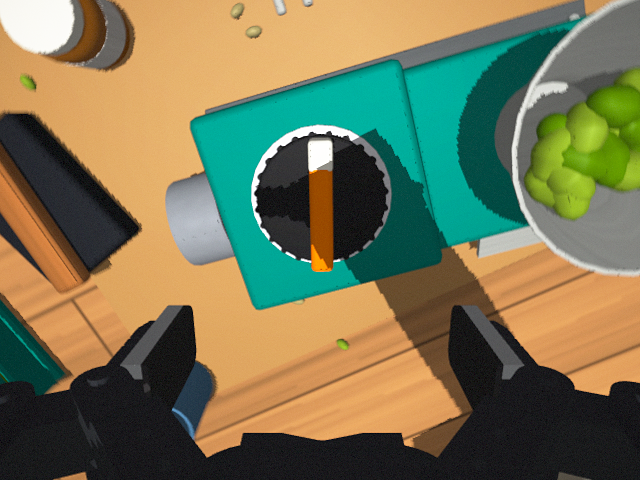

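The wrist view shows the bar's top ends at about (320.5,138.5), white, and (322,271), with the gripper open and the bar centred between the fingers.

```bash
python3 - <<'E'
from h import *
c=dict(np.load('pics/w.png.npz'))
W=ray(c,(320.5,138.5),.161);O=ray(c,(322,271),.161);d=W-O
print(W,O,(W+O)/2,np.linalg.norm(d),np.degrees(np.arctan2(d[1],d[0])))
C=ray(c,(321,194),.128);print(C)
E
python3 st.py .522 .079 .1293
```

```text
[0.56968913 0.05579205 0.161     ] [0.47591682 0.10004053 0.161     ] [0.52280297 0.07791629 0.161     ] 0.10368786585154362 -25.261288924731055
[0.52686972 0.07624468 0.128     ]
t 4.15 p [0.5233 0.0771 0.3407] hd -25.73 tilt [-0.001 -0.    -1.   ] j [   8.4   16.4   19.9   93.5    0.  -145.9] F [-0.5 -0.2  0.7] T [ 0.   -0.08  0.02] w 0.0853 0.0
shift mm [ -1.7  -1.3 211.4]
```

Call:
{"api": "jog_arm", "payload": {
  "motion": [
    {"x":-1,"y":-1,"z":50,"spin":0,"fingers":-1},
    {"x":-1,"y":-1,"z":100,"spin":0,"fingers":-1},
    {"x":-1,"y":-1,"z":150,"spin":0,"fingers":-1},
    {"x":-1,"y":-1,"z":180,"spin":0,"fingers":-1},
    {"x":-1,"y":-1,"z":200,"spin":0,"fingers":-1},
    {"x":-1,"y":-1,"z":206,"spin":0,"fingers":-1},
    {"x":-1,"y":-1,"z":207,"spin":0,"fingers":-0.5},
    {"x":-1,"y":-1,"z":207,"spin":0,"fingers":0}
  ]
}}

```text
clock: 5.15
eef_pos: [0.5238, 0.0786, 0.1353]
tool_rot: [0.974, -0.227, 0.001, -0.0]
ft_force: [0.7, 0.5, -0.1]
grip_width: 0.0515
grasp_force: 0.0
```

Call:
{"api": "jog_arm", "payload": {
  "motion": [
    {"x":0,"y":0,"z":0,"spin":0,"fingers":0.4},
    {"x":0,"y":0,"z":0,"spin":0,"fingers":0.6},
    {"x":0,"y":0,"z":0,"spin":0,"fingers":0.8},
    {"x":0,"y":0,"z":0,"spin":0,"fingers":1},
    {"x":0,"y":0,"z":0,"spin":0,"fingers":1},
    {"x":0,"y":0,"z":0,"spin":0,"fingers":1}
  ]
}}

```text
clock: 5.9
eef_pos: [0.5233, 0.078, 0.1352]
tool_rot: [0.974, -0.227, 0.001, 0.0]
ft_force: [-1.6, -2.7, 5.2]
grip_width: 0.017
grasp_force: 61.0
```

```bash
python3 st.py .523 .0785 .134
```

```text
t 5.9 p [0.5233 0.078  0.1352] hd -26.29 tilt [ 0.001 -0.001 -1.   ] j [ 8.500e+00  2.050e+01 -5.300e+00  6.420e+01 -1.000e-01 -1.452e+02] F [-1.6 -2.7  5.2] T [-0.47  0.36 -0.02] w 0.017 60.98888576030731
shift mm [-0.5 -0.3  1.2]
```

Call:
{"api": "jog_arm", "payload": {
  "motion": [
    {"x":0,"y":0,"z":-4,"spin":0,"fingers":1},
    {"x":0,"y":0,"z":-8,"spin":0,"fingers":1},
    {"x":0,"y":0,"z":-11,"spin":0,"fingers":1},
    {"x":0,"y":0,"z":-11,"spin":0,"fingers":1}
  ]
}}

```text
clock: 6.4
eef_pos: [0.5231, 0.0781, 0.145]
tool_rot: [0.974, -0.227, -0.0, 0.0]
ft_force: [2.3, -3.8, -7.1]
grip_width: 0.0168
grasp_force: 59.4
```

```bash
python3 st.py
```

```text
t 6.4 p [0.5231 0.0781 0.145 ] hd -26.28 tilt [-0.    -0.001 -1.   ] j [   8.5   20.1   -4.3   65.7   -0.  -145.2] F [ 2.3 -3.8 -7.1] T [-0.7  -0.77  0.06] w 0.0168 59.44645285606384
```

Call:
{"api": "jog_arm", "payload": {
  "motion": [
    {"x":0,"y":0,"z":-1,"spin":5,"fingers":1},
    {"x":0,"y":0,"z":-1,"spin":10,"fingers":1},
    {"x":0,"y":0,"z":-1,"spin":15,"fingers":1},
    {"x":0,"y":0,"z":-1,"spin":20,"fingers":1},
    {"x":0,"y":0,"z":-1,"spin":20,"fingers":1}
  ]
}}

```text
clock: 7.02
eef_pos: [0.5228, 0.0776, 0.1459]
tool_rot: [0.919, -0.393, 0.0, 0.001]
ft_force: [2.7, -5.0, -7.6]
grip_width: 0.0164
grasp_force: 59.4
```

```bash
python3 st.py; python3 -c "
from h import *
snap('side','s1.png')
cv2.imwrite('pics/s1c.png',cv2.resize(cv2.imread('pics/s1.png')[200:310,220:370],None,fx=4,fy=4))"
```

```text
t 7.03 p [0.5228 0.0776 0.1459] hd -46.32 tilt [-0.001 -0.002 -1.   ] j [ 8.500e+00  2.000e+01 -4.200e+00  6.580e+01 -1.000e-01 -1.252e+02] F [ 2.7 -5.  -7.6] T [-0.98 -0.76 -0.03] w 0.0164 59.43489611148834
```

View pics/s1c.png

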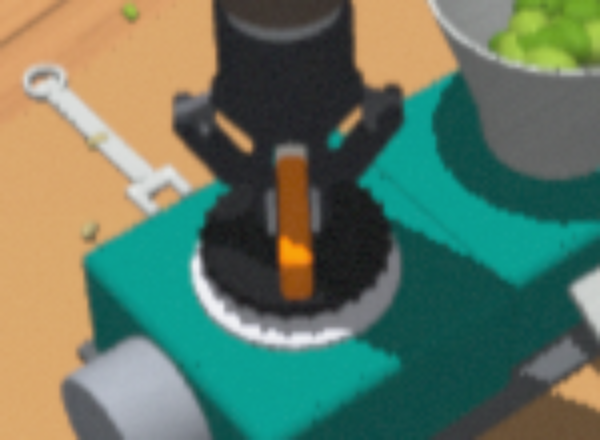

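Call:
{"api": "jog_arm", "payload": {
  "motion": [
    {"x":0,"y":0,"z":0,"spin":8,"fingers":1},
    {"x":0,"y":0,"z":0,"spin":16,"fingers":1},
    {"x":0,"y":0,"z":0,"spin":24,"fingers":1},
    {"x":0,"y":0,"z":0,"spin":32,"fingers":1},
    {"x":0,"y":0,"z":0,"spin":40,"fingers":1},
    {"x":0,"y":0,"z":0,"spin":48,"fingers":1},
    {"x":0,"y":0,"z":0,"spin":56,"fingers":1},
    {"x":0,"y":0,"z":0,"spin":60,"fingers":1}
  ]
}}

```text
clock: 8.07
eef_pos: [0.5212, 0.077, 0.1454]
tool_rot: [-0.599, 0.801, 0.0, -0.002]
ft_force: [0.1, -6.7, -6.6]
grip_width: 0.0171
grasp_force: 59.7
```

```bash
python3 st.py
```

```text
t 8.07 p [0.5212 0.077  0.1454] hd -106.47 tilt [-0.004 -0.003 -1.   ] j [  8.5  20.   -4.3  65.9  -0.1 -65. ] F [ 0.1 -6.7 -6.6] T [-1.35 -0.12  0.17] w 0.0171 59.68469560146332
```

Call:
{"api": "jog_arm", "payload": {
  "motion": [
    {"x":0,"y":0,"z":0,"spin":4,"fingers":1},
    {"x":0,"y":0,"z":0,"spin":8,"fingers":1},
    {"x":0,"y":0,"z":0,"spin":12,"fingers":1},
    {"x":0,"y":0,"z":0,"spin":16,"fingers":1},
    {"x":0,"y":0,"z":0,"spin":20,"fingers":1},
    {"x":0,"y":0,"z":0,"spin":23,"fingers":1},
    {"x":0,"y":0,"z":0,"spin":25,"fingers":1}
  ]
}}

```text
clock: 8.95
eef_pos: [0.5205, 0.0773, 0.1451]
tool_rot: [-0.412, 0.911, -0.0, -0.003]
ft_force: [-2.5, -4.3, -8.7]
grip_width: 0.0167
grasp_force: 59.4
```

```bash
python3 st.py .523 .078 .146
```

```text
t 8.95 p [0.5205 0.0773 0.1451] hd -131.34 tilt [-0.005 -0.003 -1.   ] j [  8.5  20.   -4.4  66.   -0.1 -40.2] F [-2.5 -4.3 -8.7] T [-1.31  0.    0.23] w 0.0167 59.38814699649811
shift mm [-2.1 -1.4 -1. ]
```

Call:
{"api": "jog_arm", "payload": {
  "motion": [
    {"x":0,"y":0,"z":0,"spin":2,"fingers":1},
    {"x":0,"y":0,"z":0,"spin":4,"fingers":1}
  ]
}}

```text
clock: 9.2
eef_pos: [0.5205, 0.0774, 0.145]
tool_rot: [-0.38, 0.925, -0.0, -0.003]
ft_force: [-1.2, -5.3, -9.3]
grip_width: 0.017
grasp_force: 59.3
```

```bash
python3 st.py
```

```text
t 9.2 p [0.5205 0.0774 0.145 ] hd -135.35 tilt [-0.006 -0.002 -1.   ] j [  8.5  20.   -4.4  66.   -0.1 -36.1] F [-1.2 -5.3 -9.3] T [-1.25  0.08  0.15] w 0.017 59.26851153373718
```

Call:
{"api": "jog_arm", "payload": {
  "motion": [
    {"x":0,"y":0,"z":0,"spin":2,"fingers":1},
    {"x":0,"y":0,"z":0,"spin":4,"fingers":1}
  ]
}}

```text
clock: 9.45
eef_pos: [0.5204, 0.0775, 0.1454]
tool_rot: [-0.347, 0.938, 0.0, -0.003]
ft_force: [-2.8, -5.6, -6.1]
grip_width: 0.0166
grasp_force: 59.7
```

```bash
python3 st.py
```

```text
t 9.45 p [0.5204 0.0775 0.1454] hd -139.36 tilt [-0.006 -0.002 -1.   ] j [  8.5  20.   -4.4  66.   -0.1 -32.1] F [-2.8 -5.6 -6.1] T [-1.13  0.39  0.06] w 0.0166 59.72122550010681
```

Call:
{"api": "jog_arm", "payload": {
  "motion": [
    {"x":0,"y":0,"z":0,"spin":2,"fingers":1},
    {"x":0,"y":0,"z":0,"spin":4,"fingers":1}
  ]
}}

```text
clock: 9.7
eef_pos: [0.5203, 0.0776, 0.1449]
tool_rot: [-0.314, 0.949, 0.0, -0.003]
ft_force: [-2.8, -5.2, -9.2]
grip_width: 0.0172
grasp_force: 59.3
```

```bash
python3 st.py
```

```text
t 9.7 p [0.5203 0.0776 0.1449] hd -143.38 tilt [-0.006 -0.002 -1.   ] j [  8.5  20.   -4.4  66.   -0.  -28.1] F [-2.8 -5.2 -9.2] T [-1.    0.12 -0.07] w 0.0172 59.270684123039246
```

Call:
{"api": "jog_arm", "payload": {
  "motion": [
    {"x":0,"y":0,"z":0,"spin":3,"fingers":1},
    {"x":0,"y":0,"z":0,"spin":5,"fingers":1},
    {"x":0,"y":0,"z":0,"spin":7,"fingers":1}
  ]
}}

```text
clock: 10.07
eef_pos: [0.5201, 0.0777, 0.1449]
tool_rot: [-0.256, 0.967, -0.0, -0.003]
ft_force: [-2.6, -5.1, -9.6]
grip_width: 0.017
grasp_force: 59.2
```

```bash
python3 st.py
```

```text
t 10.07 p [0.5201 0.0777 0.1449] hd -150.3 tilt [-0.006 -0.002 -1.   ] j [  8.5  20.   -4.4  66.   -0.1 -21.2] F [-2.6 -5.1 -9.6] T [-1.16  0.24  0.24] w 0.017 59.246243834495544
```

Call:
{"api": "jog_arm", "payload": {
  "motion": [
    {"x":0,"y":0,"z":0,"spin":1,"fingers":1},
    {"x":0,"y":0,"z":0,"spin":2,"fingers":1}
  ]
}}

```text
clock: 10.32
eef_pos: [0.5202, 0.0778, 0.1448]
tool_rot: [-0.24, 0.971, -0.0, -0.003]
ft_force: [-3.3, -4.7, -9.9]
grip_width: 0.0169
grasp_force: 59.1
```

```bash
python3 st.py
```

```text
t 10.32 p [0.5202 0.0778 0.1448] hd -152.28 tilt [-0.006 -0.002 -1.   ] j [  8.5  20.   -4.4  66.   -0.  -19.2] F [-3.3 -4.7 -9.9] T [-1.13  0.51  0.06] w 0.0169 59.08518075942993
```

Call:
{"api": "jog_arm", "payload": {
  "motion": [
    {"x":0,"y":0,"z":0,"spin":4,"fingers":1},
    {"x":0,"y":0,"z":0,"spin":8,"fingers":1},
    {"x":0,"y":0,"z":0,"spin":12,"fingers":1},
    {"x":0,"y":0,"z":0,"spin":16,"fingers":1}
  ]
}}

```text
clock: 10.82
eef_pos: [0.5199, 0.0781, 0.1449]
tool_rot: [-0.102, 0.995, -0.0, -0.003]
ft_force: [-4.4, -2.9, -7.6]
grip_width: 0.017
grasp_force: 60.1
```

```bash
python3 st.py
```

```text
t 10.82 p [0.5199 0.0781 0.1449] hd -168.34 tilt [-0.007 -0.001 -1.   ] j [ 8.5 20.  -4.4 66.  -0.  -3.1] F [-4.4 -2.9 -7.6] T [-1.13  0.6   0.66] w 0.017 60.0907427072525
```

Call:
{"api": "jog_arm", "payload": {
  "motion": [
    {"x":0,"y":0,"z":0,"spin":1,"fingers":1},
    {"x":0,"y":0,"z":0,"spin":2,"fingers":1}
  ]
}}

```text
clock: 11.08
eef_pos: [0.5199, 0.0782, 0.145]
tool_rot: [-0.085, 0.996, -0.0, -0.003]
ft_force: [-3.9, -3.2, -7.9]
grip_width: 0.017
grasp_force: 59.8
```

```bash
python3 st.py
```

```text
t 11.07 p [0.5199 0.0782 0.145 ] hd -170.2 tilt [-0.007 -0.001 -1.   ] j [ 8.6 20.  -4.4 66.  -0.  -1.2] F [-3.9 -3.2 -7.9] T [-1.05  0.82  0.48] w 0.017 59.830402135849
```

Call:
{"api": "jog_arm", "payload": {
  "motion": [
    {"x":0,"y":0,"z":0,"spin":1.5,"fingers":1},
    {"x":0,"y":0,"z":0,"spin":3,"fingers":1}
  ]
}}

```text
clock: 11.32
eef_pos: [0.52, 0.0783, 0.1452]
tool_rot: [-0.059, 0.998, -0.0, -0.003]
ft_force: [-5.3, -3.3, -7.3]
grip_width: 0.0169
grasp_force: 59.7
```

```bash
python3 st.py; python3 -c "
from h import *
snap('side','s2.png');snap('scene','s3.png')
a=cv2.imread('pics/s2.png')[200:310,220:370];b=cv2.imread('pics/s3.png')[190:272,315:427]
cv2.imwrite('pics/s2c.png',np.hstack([cv2.resize(a,(400,293)),cv2.resize(b,(400,293))]))"
```

```text
t 11.32 p [0.52   0.0783 0.1452] hd -173.27 tilt [-0.007 -0.    -1.   ] j [ 8.5 20.  -4.4 66.   0.   1.8] F [-5.3 -3.3 -7.3] T [-0.76  0.84  0.23] w 0.0169 59.66071844100952
```

View pics/s2c.png

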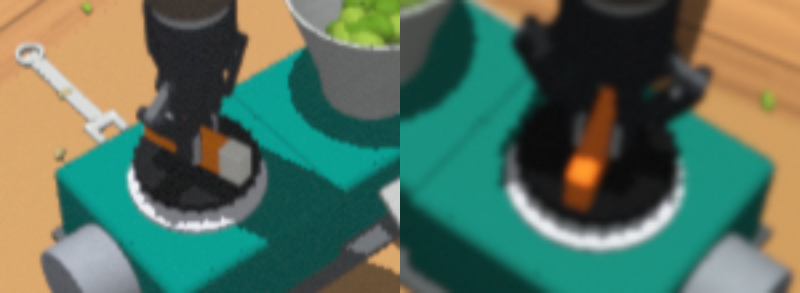

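The bar's white end shows in the left crop at about (238,160), and its orange end in the right crop at about (583,170). The torque reading is ambiguous, so I'll compare the bar's outline at candidate angles with the pictures.

```bash
cat > ov.py <<'E'
from h import *
def overlay(f,ang,box,k,lift,cx=.523,cy=.0785):
    c=dict(np.load('pics/'+f+'.npz')); im=cv2.imread('pics/'+f)
    x0,y0,x1,y1=box; im=cv2.resize(im[y0:y1,x0:x1],None,fx=k,fy=k,interpolation=cv2.INTER_CUBIC)
    a=np.radians(ang);u=np.array([np.cos(a),np.sin(a)]);v=np.array([-u[1],u[0]])
    P=[[*(np.array([cx,cy])+s*u*.052+t*v*.009),.161+lift] for s,t in((1,1),(1,-1),(-1,-1),(-1,1))]
    p=cv2.projectPoints(np.array(P),c['rvec'].astype(float),c['tvec'].astype(float),c['K'].astype(float),None)[0].reshape(-1,2)
    p=((p-[x0,y0]+.5)*k).astype(int)
    cv2.polylines(im,[p],True,(255,255,0),1); cv2.putText(im,str(ang),(5,15),0,.5,(0,0,255),1); return im
E
python3 - <<'E'
from ov import *
rows=[]
for ang in (-166,-173):
    rows.append(np.hstack([overlay('s2.png',ang,(245,225,345,300),4,.0098),overlay('s3.png',ang,(325,200,415,275),4,.0098)]))
cv2.imwrite('pics/ov1.png',np.vstack(rows))
E
```

```text
(no output)
```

View pics/ov1.png

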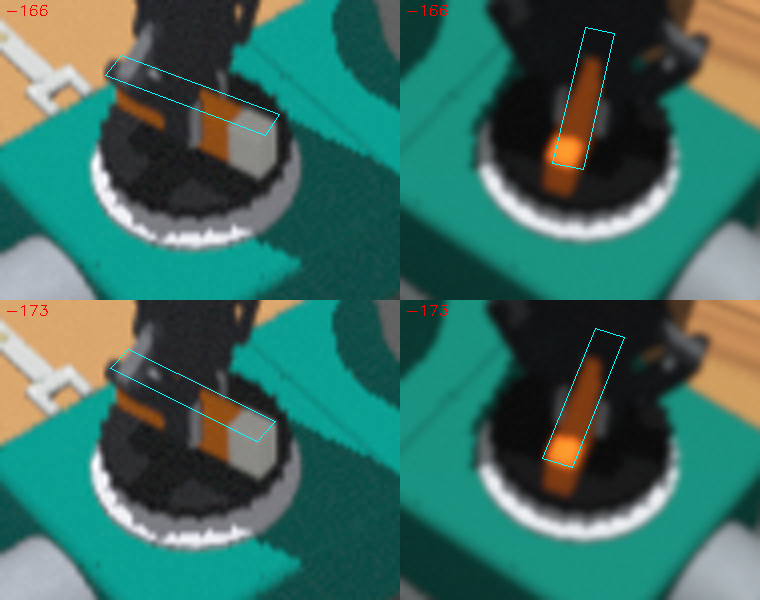

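The outline at -173° matches the bar's slope in both views and -166° does not. The bar turned with the gripper past 140°, so that was a stiff click and I keep going.

Call:
{"api": "jog_arm", "payload": {
  "motion": [
    {"x":0,"y":0,"z":0,"spin":3,"fingers":1},
    {"x":0,"y":0,"z":0,"spin":6,"fingers":1},
    {"x":0,"y":0,"z":0,"spin":8,"fingers":1}
  ]
}}

```text
clock: 11.8
eef_pos: [0.52, 0.0787, 0.1451]
tool_rot: [0.012, 1.0, 0.0, -0.003]
ft_force: [-6.3, -1.8, -7.0]
grip_width: 0.0166
grasp_force: 59.6
```

```bash
python3 st.py
```

```text
t 11.8 p [0.52   0.0787 0.1451] hd 178.65 tilt [-0.007  0.001 -1.   ] j [ 8.6 20.  -4.4 66.   0.1  9.9] F [-6.3 -1.8 -7. ] T [-0.35  1.07 -0.27] w 0.0166 59.59110081195831
```

Call:
{"api": "jog_arm", "payload": {
  "motion": [
    {"x":0,"y":0,"z":0,"spin":2,"fingers":1},
    {"x":0,"y":0,"z":0,"spin":4,"fingers":1},
    {"x":0,"y":0,"z":0,"spin":5,"fingers":1}
  ]
}}

```text
clock: 12.18
eef_pos: [0.5199, 0.0787, 0.145]
tool_rot: [0.054, 0.999, -0.0, -0.003]
ft_force: [-6.3, -1.4, -8.1]
grip_width: 0.0172
grasp_force: 59.5
```

```bash
python3 st.py
```

```text
t 12.18 p [0.5199 0.0787 0.145 ] hd 173.76 tilt [-0.007  0.    -1.   ] j [ 8.6 20.  -4.4 66.   0.1 14.8] F [-6.3 -1.4 -8.1] T [-0.57  0.88  0.24] w 0.0172 59.45801317691803
```

Call:
{"api": "jog_arm", "payload": {
  "motion": [
    {"x":0,"y":0,"z":0,"spin":1,"fingers":1},
    {"x":0,"y":0,"z":0,"spin":2,"fingers":1}
  ]
}}

```text
clock: 12.42
eef_pos: [0.5199, 0.0788, 0.145]
tool_rot: [0.071, 0.997, -0.0, -0.003]
ft_force: [-4.4, -2.1, -7.7]
grip_width: 0.0168
grasp_force: 61.4
```

```bash
python3 st.py
```

```text
t 12.43 p [0.5199 0.0788 0.145 ] hd 171.89 tilt [-0.007  0.    -1.   ] j [ 8.6 20.  -4.4 66.   0.1 16.7] F [-4.4 -2.1 -7.7] T [-0.72  1.07  0.93] w 0.0168 61.38112664222717
```

Call:
{"api": "jog_arm", "payload": {
  "motion": [
    {"x":0,"y":0,"z":0,"spin":1,"fingers":1},
    {"x":0,"y":0,"z":0,"spin":2,"fingers":1}
  ]
}}

```text
clock: 12.68
eef_pos: [0.5198, 0.0789, 0.1451]
tool_rot: [0.087, 0.996, -0.0, -0.003]
ft_force: [-6.6, -1.7, -7.3]
grip_width: 0.0166
grasp_force: 67.7
```

```bash
python3 st.py
```

```text
t 12.68 p [0.5198 0.0789 0.1451] hd 170.01 tilt [-0.007 -0.    -1.   ] j [ 8.6 20.  -4.4 66.   0.  18.6] F [-6.6 -1.7 -7.3] T [-0.76  1.08  1.6 ] w 0.0166 67.67415404319763
```

The torque climbs to 1.6 N·m at 160° (8 clicks), and grip force rises with it: that is the stop. Now I turn back 80° from it, which is 84° from the present command.

Call:
{"api": "jog_arm", "payload": {
  "motion": [
    {"x":0,"y":0,"z":-0.5,"spin":-6,"fingers":1},
    {"x":0,"y":0,"z":-0.5,"spin":-12,"fingers":1},
    {"x":0,"y":0,"z":-0.5,"spin":-18,"fingers":1},
    {"x":0,"y":0,"z":-0.5,"spin":-24,"fingers":1},
    {"x":0,"y":0,"z":-0.5,"spin":-30,"fingers":1},
    {"x":0,"y":0,"z":-0.5,"spin":-36,"fingers":1},
    {"x":0,"y":0,"z":-0.5,"spin":-42,"fingers":1},
    {"x":0,"y":0,"z":-0.5,"spin":-44,"fingers":1}
  ]
}}

```text
clock: 13.68
eef_pos: [0.5203, 0.0777, 0.1457]
tool_rot: [-0.291, 0.957, 0.0, -0.003]
ft_force: [-5.3, -5.9, -7.5]
grip_width: 0.0167
grasp_force: 59.5
```

Call:
{"api": "jog_arm", "payload": {
  "motion": [
    {"x":0,"y":0,"z":0,"spin":-6,"fingers":1},
    {"x":0,"y":0,"z":0,"spin":-12,"fingers":1},
    {"x":0,"y":0,"z":0,"spin":-18,"fingers":1},
    {"x":0,"y":0,"z":0,"spin":-24,"fingers":1},
    {"x":0,"y":0,"z":0,"spin":-30,"fingers":1},
    {"x":0,"y":0,"z":0,"spin":-36,"fingers":1},
    {"x":0,"y":0,"z":0,"spin":-40,"fingers":1},
    {"x":0,"y":0,"z":0,"spin":-40,"fingers":1}
  ]
}}

```text
clock: 14.68
eef_pos: [0.5213, 0.0771, 0.1461]
tool_rot: [-0.6, 0.8, 0.0, -0.002]
ft_force: [-4.0, -6.7, -4.5]
grip_width: 0.0172
grasp_force: 59.8
```

```bash
python3 st.py; python3 - <<'E'
from ov import *
snap('side','s4.png');snap('scene','s5.png')
rows=[]
for ang in (-106,-126):
    rows.append(np.hstack([overlay('s4.png',ang,(245,225,345,300),4,.01),overlay('s5.png',ang,(325,200,415,275),4,.01)]))
cv2.imwrite('pics/ov2.png',np.vstack(rows))
E
```

```text
t 14.68 p [0.5213 0.0771 0.1461] hd -106.27 tilt [-0.004 -0.003 -1.   ] j [  8.5  20.   -4.3  66.   -0.1 -65.2] F [-4.  -6.7 -4.5] T [-1.44  0.61  0.01] w 0.0172 59.829023480415344
```

View pics/ov2.png

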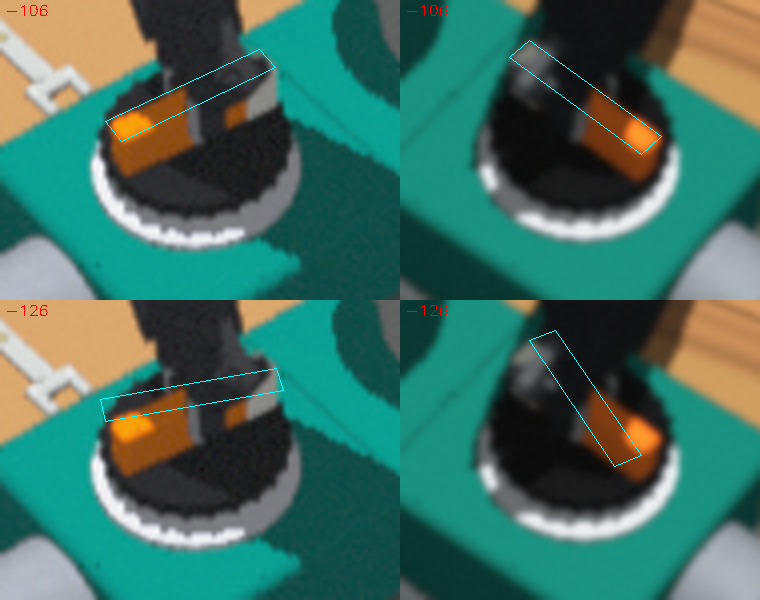

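The bar matches the outline at -106° in both views: orange end at about (130,130) in the left crop and (645,137) in the right. I lower it home, let go and back straight up.

Call:
{"api": "jog_arm", "payload": {
  "motion": [
    {"x":0,"y":0,"z":4,"spin":0,"fingers":1},
    {"x":0,"y":0,"z":8,"spin":0,"fingers":1},
    {"x":0,"y":0,"z":10,"spin":0,"fingers":1},
    {"x":0,"y":0,"z":10.5,"spin":0,"fingers":1}
  ]
}}

```text
clock: 15.28
eef_pos: [0.5214, 0.0771, 0.1358]
tool_rot: [-0.6, 0.8, -0.0, -0.002]
ft_force: [-3.4, -6.2, -4.7]
grip_width: 0.0167
grasp_force: 59.7
```

```bash
python3 st.py
```

```text
t 15.28 p [0.5214 0.0771 0.1358] hd -106.29 tilt [-0.003 -0.003 -1.   ] j [  8.5  20.4  -5.2  64.6  -0.1 -65.2] F [-3.4 -6.2 -4.7] T [-1.44  0.66  0.09] w 0.0167 59.74047303199768
```

Call:
{"api": "jog_arm", "payload": {
  "motion": [
    {"x":0,"y":0,"z":0,"spin":0,"fingers":0.5},
    {"x":0,"y":0,"z":0,"spin":0,"fingers":0},
    {"x":0,"y":0,"z":0,"spin":0,"fingers":-0.3},
    {"x":0,"y":0,"z":0,"spin":0,"fingers":-0.6},
    {"x":0,"y":0,"z":0,"spin":0,"fingers":-0.6}
  ]
}}

```text
clock: 15.9
eef_pos: [0.5233, 0.0786, 0.1365]
tool_rot: [-0.6, 0.8, -0.0, 0.0]
ft_force: [-0.6, 0.3, -0.0]
grip_width: 0.0682
grasp_force: 0.0
```

Call:
{"api": "jog_arm", "payload": {
  "motion": [
    {"x":0,"y":0,"z":-20,"spin":0,"fingers":-0.6},
    {"x":0,"y":0,"z":-50,"spin":0,"fingers":-0.6},
    {"x":0,"y":0,"z":-90,"spin":0,"fingers":-0.6},
    {"x":0,"y":0,"z":-140,"spin":0,"fingers":-0.6},
    {"x":0,"y":0,"z":-180,"spin":0,"fingers":-0.6},
    {"x":0,"y":0,"z":-200,"spin":0,"fingers":-0.6},
    {"x":0,"y":0,"z":-200,"spin":0,"fingers":-0.6}
  ]
}}

```text
clock: 16.77
eef_pos: [0.524, 0.0786, 0.338]
tool_rot: [-0.6, 0.8, -0.001, 0.002]
ft_force: [-0.5, -0.8, -0.8]
grip_width: 0.0686
grasp_force: 0.0
```

```bash
python3 st.py; python3 - <<'E'
from ov import *
snap('side','s6.png');snap('scene','s7.png');snap('wrist','w2.png')
A=np.hstack([overlay('s6.png',-106,(245,225,345,300),4,0),overlay('s7.png',-106,(325,200,415,275),4,0)])
B=overlay('w2.png',-106,(170,60,470,310),1,0)
A=np.vstack([A,np.hstack([B,np.zeros((250,460,3),np.uint8)])])
cv2.imwrite('pics/ov3.png',A)
E
```

```text
t 16.77 p [0.524  0.0786 0.338 ] hd -106.26 tilt [ 0.004  0.001 -1.   ] j [  8.5  16.2  19.2  92.8   0.  -65.2] F [-0.5 -0.8 -0.8] T [ 0.    0.03 -0.03] w 0.0686 0.0
```

View pics/ov3.png

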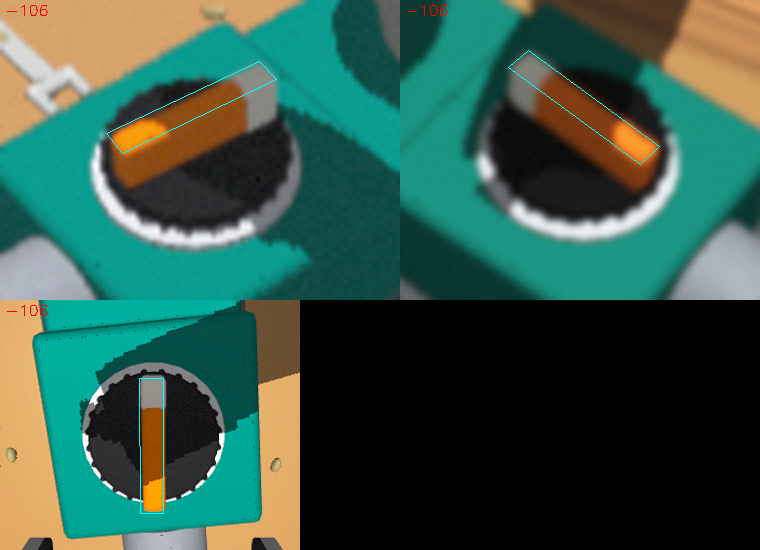

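The bar lies on the home-height outline at -106° in all three views: orange end at about (135,135) in the side crop and white end at (152,390) in the wrist crop. The gripper is clear.

```bash
python3 -c "
from workcell import bot
print(bot.job_done())"
```

```text
the job is handed in; nothing more can be done
None
```

I lifted the dial, turned it clockwise to its stop (8 clicks, 160°), turned it back four clicks (80°) and let it drop home. The final pictures show it at that angle and at home height, with the gripper clear, and the job was handed in at about 17 s; no verdict came back.

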